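# Open the label printer's sprung lid for a new roll

### The arm

A 6-joint arm with a two-finger parallel gripper is mounted at the origin on the work surface. World frame = base frame: x ahead of the robot, y to its left, z up, the work surface at z = 0. Lengths are in mm, angles in rad, forces in N, time in s.
With the tool pointing down it reaches from about 350 to 950 mm from the base axis. Payload 17.4 kg.
Tool frame: the origin (TCP) lies at the very end of the fingers, on their centre line; the grasp point (between the pads) lies 19 mm behind it; z points along the fingers, x is the direction in which the jaws open and shut, and the axes are right-handed (so a half turn about z gives the same grasp; the last joint's range is limited). The gripper opens to 93 mm and grips with 3 to 60 N. Pads are 15 mm wide; open, the fingers measure 128 mm over their backs; the gripper's body (75 mm by 188 mm) begins 65 mm behind the grasp point.
Start: joints at [-1.352, 0.116, 1.442, -0, 1.584, -0.038], TCP at [171.431, -652.873, 218.646] pointing down, gripper open.
Joint ranges: [-2.83, 2.83], [-0.83, 2.19], [0.07, 2.5], [-1.14, 4.28], [0.01, 3], [-2.97, 2.97]. Speed limits (rad/s): [1.89, 1.89, 2.22, 3.14, 3.14, 3.14].

### API

Orientations are given as a rotation vector (axis times angle).
In Python, from bench import telemetry, snapshot, job_done gives the robot as it stands. The module is installed in compiled form; this text tells all that it offers.
- The arm moves only by the tool send_rows, never from a script. Its argument "rows" is a list of rows, each a list of 6 numbers: the shift along the tool's x, y, z in mm, then the turn, a rotation vector about the tool's x, y, z in rad. A call has 1 to 20 rows; each row is the pose to reach, as a shift and turn from the pose commanded when the call began, along the tool's axes at that moment; what a row does not reach only later rows make up. A row lasts 1/12 s, in which the tool goes at most 41.7 mm and 7.16 degrees, less where a joint would pass 70% of its speed; a pose out of reach is approached as far as the arm can. A call with a gripper value outside its range is refused whole. "claw" is the finger opening in mm, from 0 to 93, set as the call begins (left out, the last holds). The fingers move at their own pace and stop on an object; "force" is the grip in N (left out, the last holds). Time passes only in rows, so rows that repeat a pose let the fingers close. It gives the time, the measured TCP pose, the force and the opening at its end, in the units of the state.
- telemetry.observe(): the state, without advancing time (a new reading comes with each control period).
- snapshot(name): name is "scene" or "top"; returns a dict with "frame" (420x560x3 uint8, blue, green, red), "vertical_fov" (degrees; the focal length in pixels is half the picture's height over the tangent of half this angle, whatever the lens; pixels are square), "cx", "cy" (the principal point, pixels), "k1" (the pictures are not rectified: a ray, as slopes to the right and down, at radius r is drawn at 1 + k1 r^2 times it, then the intrinsics apply), "R" (3x3) and "t" (3): a world point X has camera coordinates R X + t. Camera axes: x right, y down, z forward; pixel columns grow to the right and rows downward; lengths in mm; the calibration is good to about 2 mm. A picture is of the moment at which its call begins. There is no depth.
- job_done(): hands the job in, once; it reports no verdict.
The state is a dict: "time": time; "joint_positions": joint angles; "dq": joint speeds; "effort": joint torques, N m; "ee_pos": TCP position; "ee_rot": TCP orientation; "wrist_force": force on the tool from outside, world axes, zero at the start; "ft_torque": the same for the moment, N m; "grip_width": finger opening in mm.
Only numpy, scipy, OpenCV 4.12 (cv2) and the standard library are available. Lean on these libraries where they do the work, as an engineer would, in place of code of your own. Each camera call takes 0.05 s, during which the arm holds its last target.

### The job

The label printer on the coffee packing bench has run out, so open it for a new roll: press down the orange release tab in front of its lid and let the lid spring up by itself, then push the lid from underneath all the way over until it rests open against its stop, and move clear. Do it with the fingertips only and do not take hold of the lid; leave the round feed button beside the tab alone and do not shift the other things on the bench.

Things in the scene. Friction and masses are not known exactly. Their poses are not given: they have to be found in the camera images.
- printer: desktop label printer, light grey, fixed to the bench: 216 deep (its x), 170 wide (its y), body 100 high, 124 with the lid shut. Origin: centre of its underside; x points from its front (tab, label mouth) to its back (lid hinge), z up. The flat front deck, 46 deep and 100 above the bench, carries tab and feed button; the lid lies behind it.
- tab (a joint): orange release tab, a rocker in the middle of the front deck; rad, 0 at rest, 0.22 fully pressed, springs back. Pressing its pad straight down 4 to 6 mm (about 4 N) unhooks the lid; fully down is 7 to 8.5 mm and 5 to 7 N. Hold it for a moment, then let it up.
- tab_pad (a point): centre of the top face of the tab's orange pad: (-84, 0, 111) in the printer's frame at rest. The pad is 26 (printer x) by 44 (printer y) and stands 11 proud of the deck; the lid's front face begins 26 behind this point.
- lid (a joint): the lid, hinged on its rear edge along the printer's y; rad: 0 shut and latched, 1.83 fully open at its stop, 15 degrees beyond upright. Unlatched, a spring pin lifts it within half a second to about 0.65 and holds it there; beyond, only its weight resists (about 2 N at its front edge). Past about 1.5 it falls slowly open, before that back onto the pin. Pressed down shut it latches again.
- lid_hinge (a point): centre of the lid's hinge line: (92, 0, 102) in the printer's frame
- lid_edge (a point): middle of the lid's lower front edge, moves with the lid, 150 from the hinge line: 102 above the bench when shut, about 190 sprung up, 247 fully open. The lid is a flat slab 166 wide, 22 thick. At mid-width a latch tongue 24 wide sticks 34 out of the underside, up to 11 behind the edge: push beside it, 30 to 70 off the middle. Axes: x to the hinge, z out of the outer face.
- feed (a joint): round dark grey feed button, 16 across, on the front deck to the right of the tab seen from the robot; m, 0 at rest, 0.004 fully pressed; to be left alone
- feed_top (a point): centre of the feed button's top face, 106 above the bench: (-86, -60, 106) in the printer's frame
- roll_a: spare roll of blank labels, white paper, 84 across and 60 high, lying flat beside the printer's right side (-y); origin at the centre of its underside (bystander)
- roll_b: spare roll of blank labels, white paper, 72 across and 60 high, lying flat beside the printer's left side (+y); origin at the centre of its underside (bystander)
- knife: yellow box knife, 140 long, 24 wide, 14 high, lying on the bench; origin on its underside near the middle (bystander)
- jar: clip-top glass jar of coffee beans, 100 across, 161 high; origin at the centre of its underside (bystander)
- tin: black coffee tin with a tan band, 84 across, 135 high; origin at the centre of its underside (bystander)
- bowl: white ceramic tasting bowl, 90 across, 55 high; origin at the centre of its underside (bystander)
- scoop: flat-bottomed steel bean scoop, 160 long, 54 wide, 36 high; origin on its underside near the middle (bystander)

How it is judged:
By the outcome, as a careful person would: the job done as asked, in the order asked, and still so for the second after the job is handed in, with the robot touching nothing.
It also fails if it takes over 42 s, if anything falls off the work surface, if the arm or the gripper's body presses on something with over 40 N, if the wrist force passes 120 N, or if a joint passes its speed limit or range.

## Working session

There is one attempt and no reset: what is moved stays moved. The work goes in short steps, Python scripts to look and compute and a tool call to move; the robot and the scene stay as the last step left them, time stands still between calls to the robot, and variables do not carry over. Pictures are saved under pics/ and viewed, and the job is handed in when it is done.

Besides the shell and the picture viewer there is one more tool, called after ">>>" as name(argument=value, ...) on one line, values as JSON. send_rows: Moves the arm, as the interface text tells. Its arguments: {"type":"object","properties":{"rows":{"type":"array","items":{"type":"array","items":{"type":"number"}}},"claw":{"type":"number"},"force":{"type":"number"}},"required":["rows"]}

```bash
mkdir -p pics
cat > h.py <<'E'
import numpy as np, cv2, json
from bench import telemetry, snapshot, job_done
def snap(tag):
    out={}
    for n in ("scene","top"):
        s=snapshot(n); out[n]=s
        cv2.imwrite(f"pics/{tag}_{n}.png",s["frame"])
        np.savez(f"{tag}_{n}.npz",**{k:np.asarray(v) for k,v in s.items()})
    return out
def load(tag,n):
    z=np.load(f"{tag}_{n}.npz"); return {k:z[k] for k in z.files}
def K(s):
    f=s["frame"].shape[0]/2/np.tan(np.radians(float(s["vertical_fov"]))/2)
    return np.array([[f,0,float(s["cx"])],[0,f,float(s["cy"])],[0,0,1]]),np.array([float(s["k1"]),0,0,0,0])
def proj(s,X):
    k,d=K(s); R=np.asarray(s["R"],float)
    return cv2.projectPoints(np.asarray(X,float).reshape(-1,3),cv2.Rodrigues(R)[0],np.asarray(s["t"],float),k,d)[0].reshape(-1,2)
def ray(s,uv):
    k,d=K(s); p=cv2.undistortPoints(np.asarray(uv,float).reshape(-1,1,2),k,d).reshape(-1,2)
    R=np.asarray(s["R"],float); return -R.T@np.asarray(s["t"],float), np.c_[p,np.ones(len(p))]@R
def onplane(s,uv,z):
    o,r=ray(s,uv); return o+r*((z-o[2])/r[:,2])[:,None]
E
python3 - <<'E'
from h import *
o=snap("a")
for n in o: print(n,o[n]["vertical_fov"],o[n]["k1"],-np.array(o[n]["R"]).T@np.array(o[n]["t"]))
print(telemetry.observe())
E
```

```text
scene 45.74159192114007 -0.11383528607852918 [1292.86060192 -130.34511484 1282.80853159]
top 43.551044001744636 -0.028345657095321965 [ 405.87211713   -3.84189144 1583.13167066]
{'time': 0.1, 'joint_positions': array([-1.35183804e+00,  1.16459182e-01,  1.44222283e+00, -1.02047086e-05,
        1.58398174e+00, -3.78029512e-02]), 'dq': array([ 2.24075717e-03, -1.24960072e-03, -1.91338600e-03, -1.04526168e-03,
       -9.46425912e-04, -6.18466140e-05]), 'effort': array([ 2.23279363e-03, -7.22893953e+01, -6.23865581e+01,  7.80550414e-02,
        2.27097207e-02, -7.43830060e-05]), 'ee_pos': array([ 171.36178124, -652.69361941,  217.94959497]), 'ee_rot': array([-2.48703031e+00,  1.91833882e+00,  1.30241311e-03]), 'wrist_force': array([-0.36081091,  0.06357731, -0.72903332]), 'ft_torque': array([ 0.00504288,  0.05287402, -0.04203711]), 'grip_width': 93.13204846068429}
```

View pics/a_scene.png

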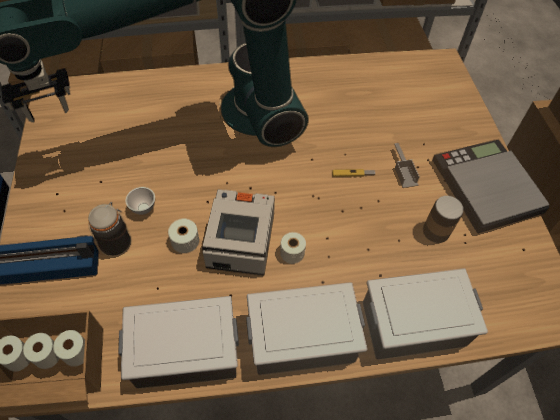

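View pics/a_top.png

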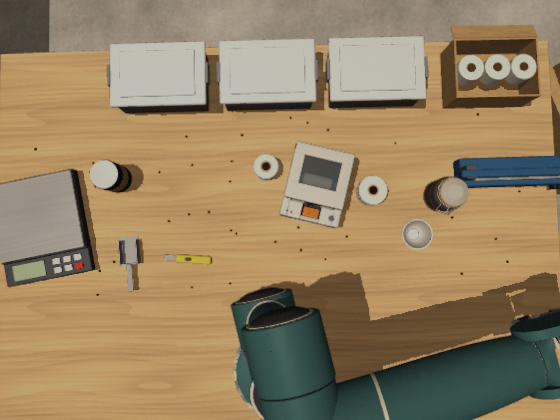

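The printer sits at about (318,185) in the top view, with its tab at (311,212), feed button at (331,218) and a roll on each side. In the scene view the tab is at (244,197). Next I'll measure it.

Run:
```python
from h import *
for n in ("scene","top"):
    s=load("a",n); hsv=cv2.cvtColor(s["frame"],cv2.COLOR_BGR2HSV)
    m=cv2.inRange(hsv,(3,190,120),(14,255,255)); 
    k,l,st,c=cv2.connectedComponentsWithStats(m)
    for i in range(1,k):
        if st[i,4]>25: print(n,st[i],c[i],onplane(s,c[i],111))
    x0,y0=(260,130) if n=="top" else (190,180)
    cv2.imwrite(f"pics/a_{n}_z.png",cv2.resize(s["frame"][y0:y0+110,x0:x0+110],None,fx=5.4,fy=5.4,interpolation=cv2.INTER_CUBIC))
```

```text
scene [237 193  15   8 102] [244.1372549  196.59803922] [[465.33185385 -91.43443409 111.        ]]
top [302 207  17  11 129] [310.36434109 211.75968992] [[462.95243657 -91.39114397 111.        ]]
```

```bash
python3 -c "
import cv2,numpy as np
a=[cv2.imread(f'pics/a_{n}_z.png') for n in('top','scene')]
cv2.imwrite('pics/a_z.png',cv2.resize(np.hstack(a),(800,400)))"
```

```text
(no output)
```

View pics/a_top_z.png

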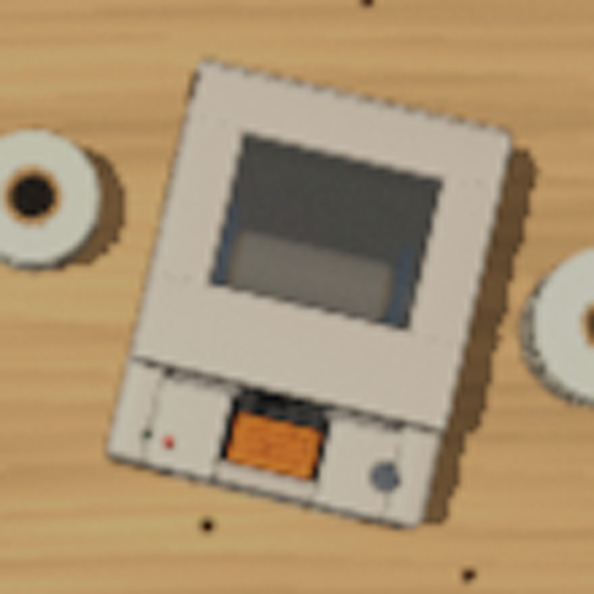

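View pics/a_scene_z.png

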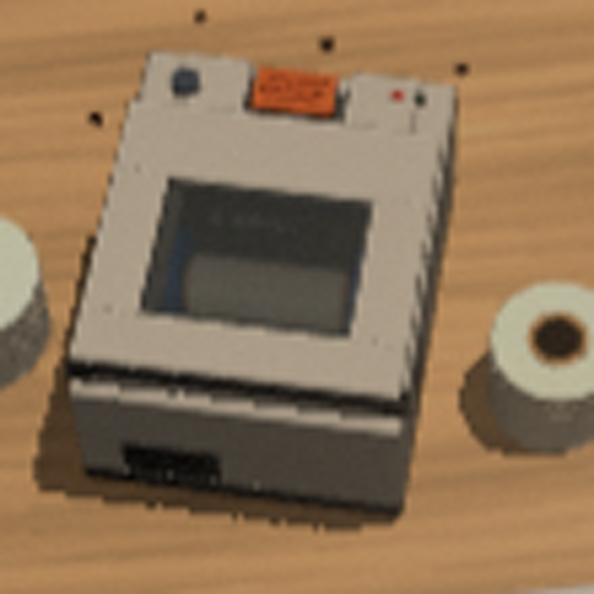

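```bash
cat >> h.py <<'E'
def fitpose(P,W):
    P=np.asarray(P,float)[:,:2];W=np.asarray(W,float)[:,:2]
    p=P-P.mean(0);w=W-W.mean(0)
    y=np.arctan2((p[:,0]*w[:,1]-p[:,1]*w[:,0]).sum(),(p*w).sum())
    R=np.array([[np.cos(y),-np.sin(y)],[np.sin(y),np.cos(y)]])
    t=W.mean(0)-R@P.mean(0); return y,t,np.linalg.norm(P@R.T+t-W,axis=1)
E
python3 - <<'E'
from h import *
def z(n,p):
    o=np.array((260,130) if n=="top" else (190,180)); return (np.array(p)+.5)/5.4-.5+o
S={n:load("a",n) for n in("top","scene")}
pts={"top":[((133,360),(-58,83,124)),((438,428),(-58,-83,124)),((108,457),(-108,85,100)),((417,524),(-108,-85,100)),((386,476),(-86,-60,106)),((274,444),(-84,0,111))],
"scene":[((455,86),(-108,85,100)),((149,53),(-108,-85,100)),((185,82),(-86,-60,106)),((295,92),(-84,0,111))]}
allP=[];allW=[]
for n in pts:
    P=[];W=[]
    for a,b in pts[n]:
        w=onplane(S[n],z(n,a),b[2])[0]; P.append(b);W.append(w)
    y,t,r=fitpose(P,W); print(n,np.degrees(y),t,r.round(1)); allP+=P;allW+=W
y,t,r=fitpose(allP,allW); print(np.degrees(y),y,t,r.round(1))
R=np.array([[np.cos(y),-np.sin(y)],[np.sin(y),np.cos(y)]])
for nm,p in dict(pad=(-84,0),feed=(-86,-60),edge=(-58,0),hinge=(92,0)).items(): print(nm,R@p+t)
for nm,uv,h in [("roll_b",(266,166),60),("roll_a",(373,190),60),("jar",(452,193),161),("bowl",(417,234),55)]: print(nm,onplane(S["top"],uv,h)[0])
from scipy.spatial.transform import Rotation as Ro
print(Ro.from_rotvec(telemetry.observe()["ee_rot"]).as_matrix().round(3))
E
```

```text
top -13.894994352745172 [ 543.90337769 -111.29630385] [2.3 2.9 2.4 2.6 1.2 0.5]
scene -14.447043466549687 [ 547.26891471 -112.61230429] [1.5 1.3 0.6 0.6]
-14.054144191317679 -0.24529108968852936 [ 545.25737178 -111.69536398] [2.7 3.  3.3 2.5 2.4 1.  3.4 2.7 1.2 1.7]
pad [463.77177081 -91.29691222]
feed [ 447.26131477 -149.01523549]
edge [488.99350445 -97.61071871]
hinge [ 634.50350618 -134.03652544]
roll_b [601.43484274  31.12978121  60.        ]
roll_a [ 523.79394279 -278.30337464   60.        ]
jar [ 502.65123884 -475.12151348  161.        ]
bowl [ 392.8816601  -403.04046478   55.        ]
[[ 0.254 -0.967 -0.   ]
 [-0.967 -0.254  0.001]
 [-0.001 -0.    -1.   ]]
```

```bash
cat >> h.py <<'E'
from scipy.spatial.transform import Rotation as Ro
YAW=-0.2453; T=np.array([545.3,-111.7,0.])
RP=Ro.from_euler('z',YAW).as_matrix()
def p2w(p): return RP@np.asarray(p,float)+T
def w2p(w): return RP.T@(np.asarray(w,float)-T)
def orient(th): # tool x=-py, pointing down tilted th forward (printer +x)
    z=np.array([np.sin(th),0,-np.cos(th)]); x=np.array([0,-1.,0]); return RP@np.c_[x,np.cross(z,x),z]
def row(p,th,base=None):
    if base is None:
        o=telemetry.observe(); base=(o["ee_pos"],Ro.from_rotvec(o["ee_rot"]).as_matrix())
    P,R=base
    return np.r_[R.T@(p2w(p)-P), Ro.from_matrix(R.T@orient(th)).as_rotvec()]
def st():
    o=telemetry.observe(); print("t",round(o["time"],2),"p",w2p(o["ee_pos"]).round(1),"F",(RP.T@o["wrist_force"]).round(2),"q",o["joint_positions"].round(2),"w",round(o["grip_width"],1))
E
python3 - <<'E'
from h import *
st(); print(row((-87,0,160),0).round(3))
E
```

```text
t 0.1 p [-231.4 -615.6  217.9] F [-0.37 -0.03 -0.73] q [-1.35  0.12  1.44 -0.    1.58 -0.04] w 93.1
[-4.70102e+02 -4.22799e+02  5.84660e+01  0.00000e+00  1.00000e-03
  5.02000e-01]
```

>>> send_rows(rows=[[-10,-9,0,0,0,0.02],[-30,-27,0,0,0,0.04],[-55,-49,0,0,0,0.06],[-80,-72,0,0,0,0.09],[-108,-97,0,0,0,0.12],[-136,-122,0,0,0,0.15],[-164,-147,0,0,0,0.18],[-192,-173,0,0,0,0.21],[-220,-198,0,0,0,0.24],[-248,-223,0,0,0,0.27],[-276,-248,0,0,0,0.3],[-304,-273,0,0,0,0.33],[-332,-299,0,0,0,0.36],[-360,-324,0,0,0,0.39],[-386,-347,0,0,0,0.42],[-410,-369,0,0,0,0.44],[-432,-389,0,0,0,0.46],[-450,-405,0,0,0,0.48],[-463,-417,0,0,0,0.5],[-470,-423,0,0,0,0.502]], claw=0, force=20)

```text
time: 1.77
ee_pos: [461.7, -89.1, 218.4]
ee_rot: [1.934, -2.476, -0.001]
wrist_force: [0.4, -0.1, 0.2]
grip_width: 0.1
```

Run:
```python
from h import *
st(); print(row((-87,0,130),0).round(3)); snap("b")
a=[cv2.resize(load("b",n)["frame"][y:y+150,x:x+150],(400,400)) for n,x,y in(("top",240,110),("scene",170,130))]
cv2.imwrite("pics/b_z.png",np.hstack(a))
```

```text
t 1.77 p [-86.6   1.6 218.4] F [ 0.44 -0.04  0.18] q [-0.25 -0.34  1.86  0.    1.62  1.57] w 0.1
[1.6640e+00 4.0000e-01 8.8357e+01 0.0000e+00 0.0000e+00 1.0000e-03]
```

View pics/b_z.png

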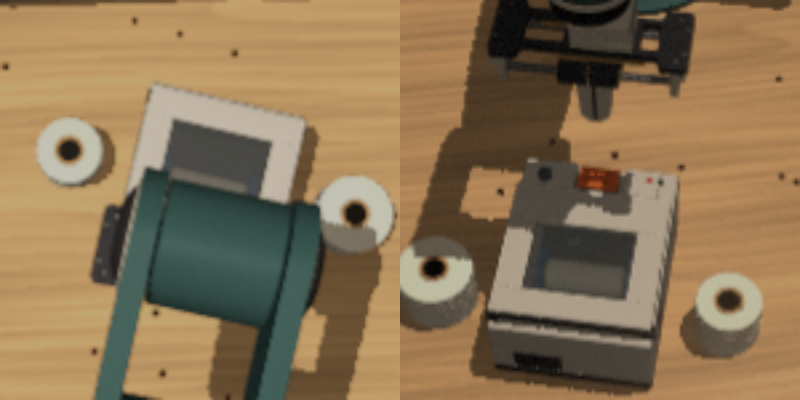

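The closed fingers hang in line with the orange tab. I'll descend next, slowly at the end.

>>> send_rows(rows=[[0.5,0.1,8,0,0,0],[1,0.2,22,0,0,0],[1.7,0.4,38,0,0,0],[1.7,0.4,54,0,0,0],[1.7,0.4,70,0,0,0],[1.7,0.4,84,0,0,0],[1.7,0.4,94,0,0,0],[1.7,0.4,100,0,0,0],[1.7,0.4,103,0,0,0],[1.7,0.4,104,0,0,0],[1.7,0.4,104,0,0,0]])

```text
time: 2.78
ee_pos: [460.6, -92.5, 115.0]
ee_rot: [-1.933, 2.476, -0.001]
wrist_force: [-0.1, -0.6, 0.7]
grip_width: 0.3
```

```bash
python3 -c "
from h import *
st()"
```

```text
t 2.78 p [-86.9  -2.  115. ] F [ 0.05 -0.59  0.73] q [-0.25 -0.3   2.   -0.    1.44  1.56] w 0.3
```

>>> send_rows(rows=[[0,0,2,0,0,0],[0,0,4,0,0,0],[0,0,6,0,0,0],[0,0,7.5,0,0,0],[0,0,8.5,0,0,0],[0,0,9.5,0,0,0],[0,0,9.5,0,0,0]])

```text
time: 3.37
ee_pos: [460.0, -92.3, 105.2]
ee_rot: [1.933, -2.476, -0.001]
wrist_force: [-6.4, 1.8, 6.1]
grip_width: 0.5
```

Run:
```python
from h import *
st(); snap("c")
a=[cv2.resize(load("c",n)["frame"][y:y+150,x:x+150],(400,400)) for n,x,y in(("top",240,110),("scene",170,130))]
cv2.imwrite("pics/c_z.png",np.hstack(a))
```

```text
t 3.37 p [-87.5  -1.9 105.2] F [-6.65  0.2   6.15] q [-0.25 -0.29  2.01 -0.    1.43  1.56] w 0.5
```

View pics/c_z.png

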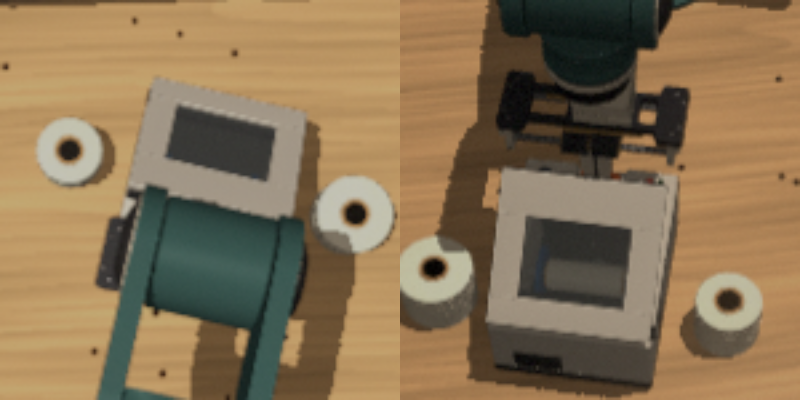

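>>> send_rows(rows=[[0,0,0,0,0,0],[0,0,0,0,0,0],[0,0,0,0,0,0]])

```text
time: 3.72
ee_pos: [460.1, -92.3, 105.5]
ee_rot: [1.933, -2.476, -0.001]
wrist_force: [-6.8, 1.1, 6.1]
grip_width: 0.3
```

Run:
```python
from h import *
st(); snap("d")
a=[cv2.resize(load("d",n)["frame"][y:y+150,x:x+150],(400,400)) for n,x,y in(("top",240,110),("scene",170,130))]
cv2.imwrite("pics/d_z.png",np.hstack(a))
```

```text
t 3.72 p [-87.4  -1.9 105.5] F [-6.85 -0.57  6.05] q [-0.25 -0.29  2.01 -0.    1.43  1.56] w 0.3
```

View pics/d_z.png

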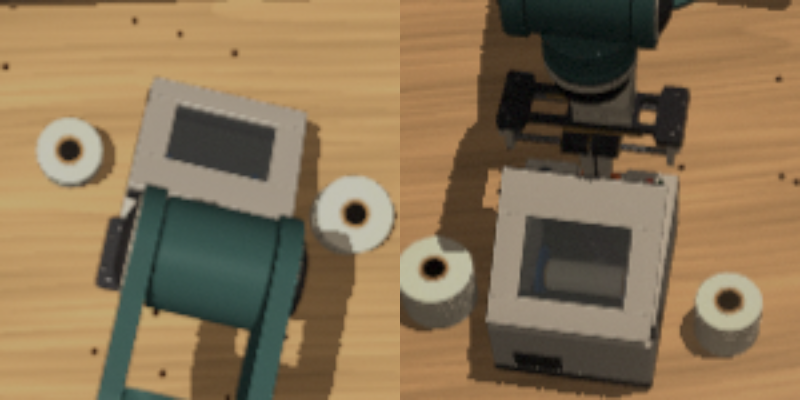

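Run:
```python
from h import *
s=load("d","scene"); im=s["frame"].copy()
for a,c in ((.35,(255,0,0)),(.5,(0,255,0)),(.65,(0,0,255))):
    P=[p2w((92-150*np.cos(a)+22*np.sin(a),y,102+150*np.sin(a)+22*np.cos(a))) for y in(-83,83)]
    q=proj(s,P).round().astype(int); cv2.line(im,tuple(q[0].tolist()),tuple(q[1].tolist()),c,1)
cv2.imwrite("pics/d_o.png",cv2.resize(im[130:280,170:320],(600,600),interpolation=cv2.INTER_CUBIC))
```

```text
(no output)
```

View pics/d_o.png

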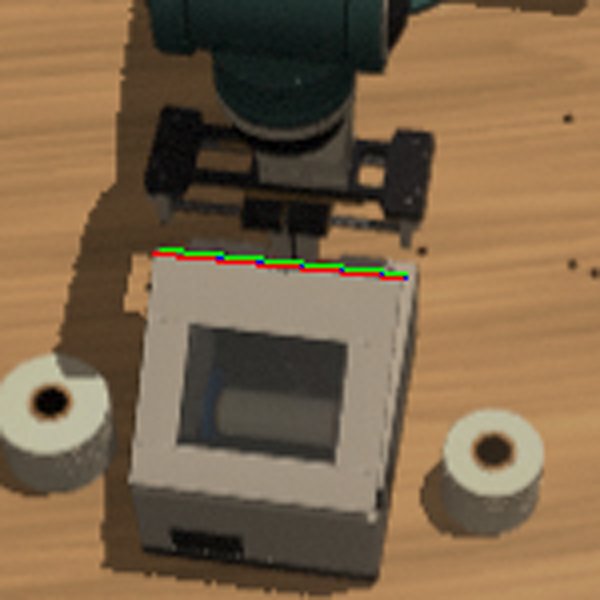

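Run:
```python
from h import *
s=load("d","top"); im=cv2.resize(s["frame"][110:230,250:370],(720,720),interpolation=cv2.INTER_CUBIC)
for a,c in ((0.1,(255,255,0)),(.35,(255,0,0)),(.5,(0,255,0)),(.65,(0,0,255))):
    P=[p2w((92-150*np.cos(a)+22*np.sin(a),y,102+150*np.sin(a)+22*np.cos(a))) for y in(-83,83)]
    q=((proj(s,P)-(250,110)+.5)*6-.5).round().astype(int); cv2.line(im,tuple(q[0].tolist()),tuple(q[1].tolist()),c,1)
cv2.imwrite("pics/d_o2.png",im[:600])
```

```text
(no output)
```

View pics/d_o2.png

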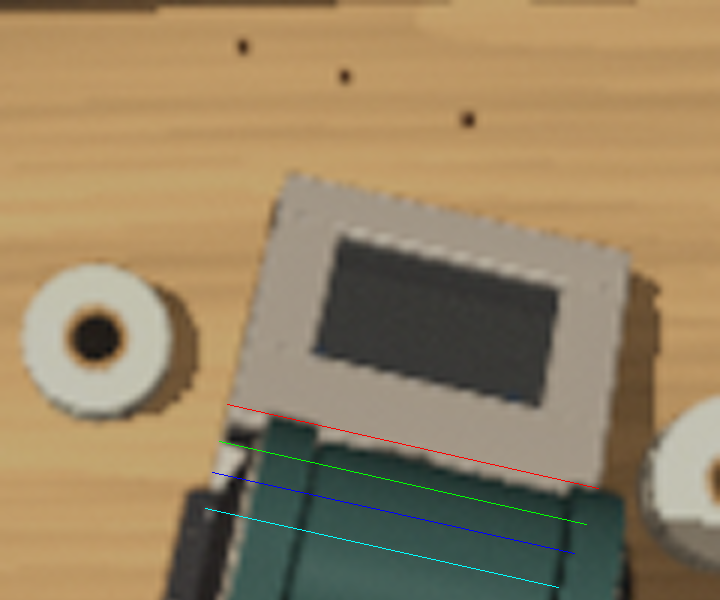

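>>> send_rows(rows=[[0,0,-1,0,0,0],[0,0,-4,0,0,0],[0,0,-8,0,0,0],[0,4,-13,0,0,0],[0,10,-20,0,0,0],[0,17,-28,0,0,0],[0,25,-36,0,0,0],[0,34,-44,0,0,0],[0,42,-50,0,0,0],[0,48,-54,0,0,0],[0,50,-55,0,0,0],[0,50,-55,0,0,0]])

```text
time: 4.82
ee_pos: [411.6, -80.2, 160.6]
ee_rot: [-1.933, 2.476, -0.001]
wrist_force: [0.5, 0.2, 0.6]
grip_width: 0.3
```

Run:
```python
from h import *
st(); snap("e")
a=[cv2.resize(load("e",n)["frame"][y:y+150,x:x+150],(400,400)) for n,x,y in(("top",240,110),("scene",170,130))]
cv2.imwrite("pics/e_z.png",np.hstack(a))
s=load("e","top"); im=cv2.resize(s["frame"][110:230,250:370],(720,720),interpolation=cv2.INTER_CUBIC)
for a,c in ((.5,(0,255,0)),(.65,(0,0,255))):
    P=[p2w((92-150*np.cos(a)+22*np.sin(a),y,102+150*np.sin(a)+22*np.cos(a))) for y in(-83,83)]
    q=((proj(s,P)-(250,110)+.5)*6-.5).round().astype(int); cv2.line(im,tuple(q[0].tolist()),tuple(q[1].tolist()),c,1)
cv2.imwrite("pics/e_o2.png",im[:600])
```

```text
t 4.82 p [-137.3   -1.9  160.6] F [0.46 0.31 0.6 ] q [-0.25 -0.45  2.03  0.    1.56  1.56] w 0.3
```

View pics/e_z.png

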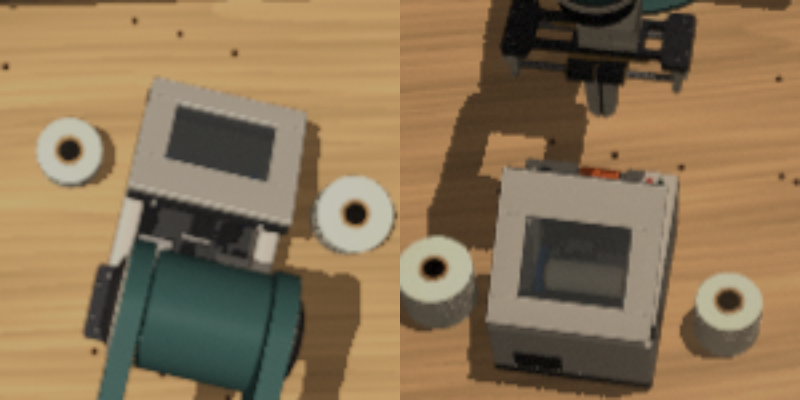

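View pics/e_o2.png

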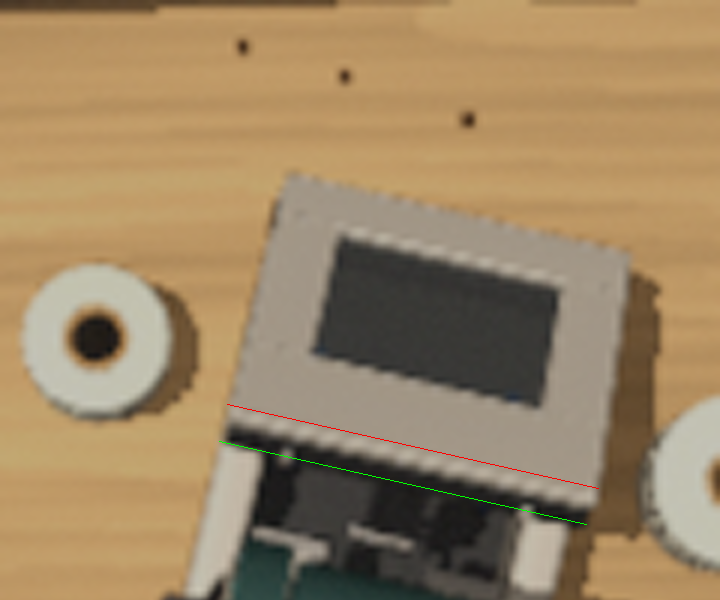

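The lid stands at about 0.6 rad and nothing is touching it. The orange tab is back up. Next I'll tilt the tool 45° forward and line up left of the tongue, at y=+50.

Run:
```python
from h import *
print(row((-105,50,175),np.pi/4).round(3))
```

```text
[-51.91  -32.076 -15.117   0.786   0.      0.   ]
```

>>> send_rows(rows=[[-3,0,-3,0.03,0,0],[-8,0,-10,0.09,0,0],[-14,0,-15,0.16,0,0],[-20,0,-15,0.23,0,0],[-26,0,-15,0.3,0,0],[-32,-5,-15,0.37,0,0],[-38,-10,-15,0.44,0,0],[-43,-15,-15,0.51,0,0],[-47,-20,-15,0.58,0,0],[-50,-25,-15,0.65,0,0],[-52,-29,-15,0.71,0,0],[-52,-31,-15,0.76,0,0],[-52,-32,-15,0.786,0,0],[-52,-32,-15,0.786,0,0]])

```text
time: 6.08
ee_pos: [487.9, -35.1, 170.7]
ee_rot: [-1.568, 2.013, -0.822]
wrist_force: [0.1, 0.0, -0.5]
grip_width: 0.3
```

Run:
```python
from h import *
st(); snap("f")
o=telemetry.observe(); print(np.degrees(np.arccos(-Ro.from_rotvec(o["ee_rot"]).as_matrix()[2,2])))
a=[cv2.resize(load("f",n)["frame"][y:y+150,x:x+150],(400,400)) for n,x,y in(("top",240,110),("scene",170,130))]
cv2.imwrite("pics/f_z.png",np.hstack(a))
base=(o["ee_pos"],Ro.from_rotvec(o["ee_rot"]).as_matrix())
for p in [(-105,50,160),(-30,50,160)]: print(p,row(p,np.pi/4,base).round(2))
```

```text
t 6.08 p [-74.3  60.4 170.7] F [ 0.07  0.03 -0.53] q [-0.03 -0.83  2.37 -0.21  0.86  1.87] w 0.3
44.09228734316344
(-105, 50, 160) [ 1.015e+01  3.024e+01 -1.281e+01  2.000e-02 -1.000e-02  0.000e+00]
(-30, 50, 160) [ 9.780e+00 -2.363e+01  3.937e+01  2.000e-02 -1.000e-02  0.000e+00]
```

View pics/f_z.png

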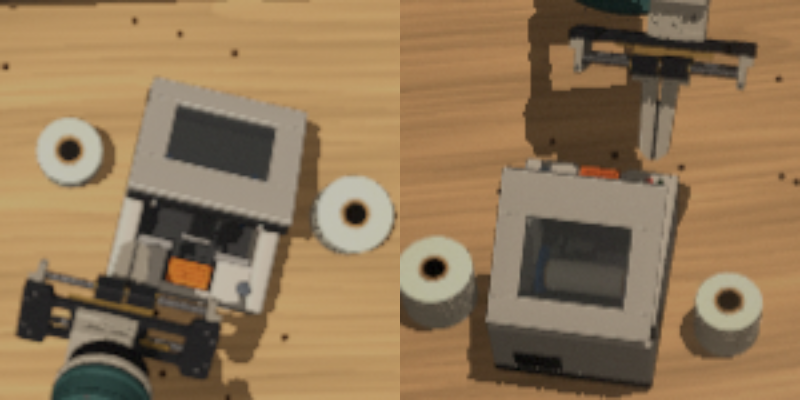

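>>> send_rows(rows=[[2,-3,5,0,0,0],[5,-7,12,0,0,0],[8,-12,20,0.01,0,0],[9,-16,27,0.01,0,0],[10,-19,33,0.01,0,0],[10,-20,35,0.02,-0.01,0],[10,-20,35,0.02,-0.01,0]])

```text
time: 6.77
ee_pos: [523.2, -55.4, 159.9]
ee_rot: [-1.557, 1.994, -0.829]
wrist_force: [-0.6, 0.8, -1.1]
grip_width: 0.6
```

Run:
```python
from h import *
st(); snap("g")
o=telemetry.observe(); print(np.degrees(np.arccos(-Ro.from_rotvec(o["ee_rot"]).as_matrix()[2,2])))
a=[cv2.resize(load("g",n)["frame"][y:y+150,x:x+150],(400,400)) for n,x,y in(("top",240,110),("scene",170,130))]
cv2.imwrite("pics/g_z.png",np.hstack(a))
```

```text
t 6.77 p [-35.1  49.2 159.9] F [-0.82  0.59 -1.1 ] q [-0.09 -0.72  2.34 -0.16  0.74  1.79] w 0.6
45.25043015959949
```

View pics/g_z.png

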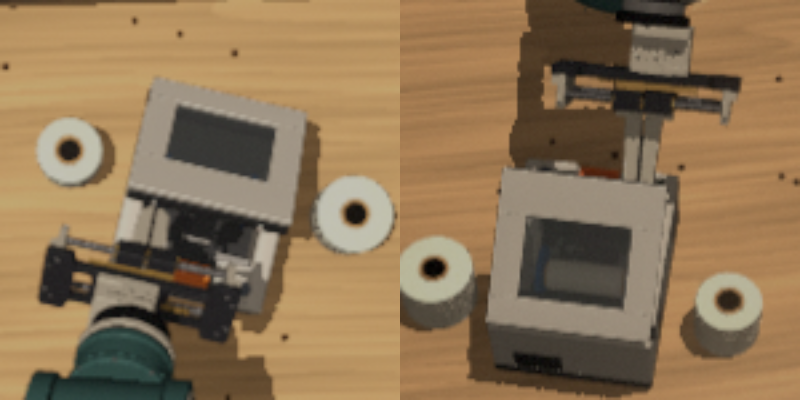

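The fingertips are just beneath the lid's front-left edge, clear of the tongue. Next I'll compute the arc.

Run:
```python
from h import *
o=telemetry.observe(); base=(o["ee_pos"],Ro.from_rotvec(o["ee_rot"]).as_matrix())
for a in np.arange(.55,1.78,.075):
    r=128
    p=(92-r*np.cos(a)-5.3,50,102+r*np.sin(a)-5.3)
    print(round(a,3),np.round(p,0),row(p,np.pi/4,base).round(1)[:3])
```

```text
0.55 [-22.  50. 164.] [ -0.7 -11.3   7.1]
0.625 [-17.  50. 172.] [ -0.7 -20.7   5.3]
0.7 [-11.  50. 179.] [ -0.7 -30.3   4.2]
0.775 [ -5.  50. 186.] [ -0.7 -39.9   3.7]
0.85 [  2.  50. 193.] [ -0.7 -49.5   4. ]
0.925 [ 10.  50. 199.] [ -0.7 -59.    5.1]
1.0 [ 18.  50. 204.] [ -0.7 -68.4   6.8]
1.075 [ 26.  50. 209.] [ -0.7 -77.7   9.2]
1.15 [ 34.  50. 214.] [ -0.7 -86.8  12.3]
1.225 [ 43.  50. 217.] [ -0.7 -95.6  16.1]
1.3 [ 52.  50. 220.] [  -0.7 -104.1   20.6]
1.375 [ 62.  50. 222.] [  -0.7 -112.3   25.7]
1.45 [ 71.  50. 224.] [  -0.7 -120.    31.3]
1.525 [ 81.  50. 225.] [  -0.7 -127.3   37.6]
1.6 [ 90.  50. 225.] [  -0.6 -134.1   44.3]
1.675 [100.  50. 224.] [  -0.6 -140.4   51.6]
1.75 [110.  50. 223.] [  -0.6 -146.2   59.3]
```

>>> send_rows(rows=[[-0.5,-5,3.5,0,0,0],[-0.5,-11,7,0,0,0],[-0.5,-15,6,0,0,0],[-0.5,-20,5,0,0,0],[-0.5,-25,4.5,0,0,0],[-0.5,-30,4,0,0,0],[-0.5,-35,4,0,0,0],[-0.5,-40,4,0,0,0],[-0.5,-45,4,0,0,0],[-0.5,-50,4,0,0,0],[-0.5,-55,4.5,0,0,0],[-0.5,-60,5,0,0,0],[-0.5,-64,6,0,0,0],[-0.5,-68,7,0,0,0],[-0.5,-68,7,0,0,0]])

```text
time: 8.12
ee_pos: [575.0, -67.5, 204.6]
ee_rot: [-1.557, 1.993, -0.83]
wrist_force: [-0.7, 0.2, 0.4]
grip_width: 0.6
```

Run:
```python
from h import *
st(); snap("i")
a=[cv2.resize(load("i",n)["frame"][y:y+150,x:x+150],(400,400)) for n,x,y in(("top",240,110),("scene",170,130))]
cv2.imwrite("pics/i_z.png",np.hstack(a))
```

```text
t 8.12 p [ 18.   50.1 204.6] F [-0.71  0.06  0.36] q [-0.11 -0.58  2.19 -0.13  0.75  1.76] w 0.6
```

View pics/i_z.png

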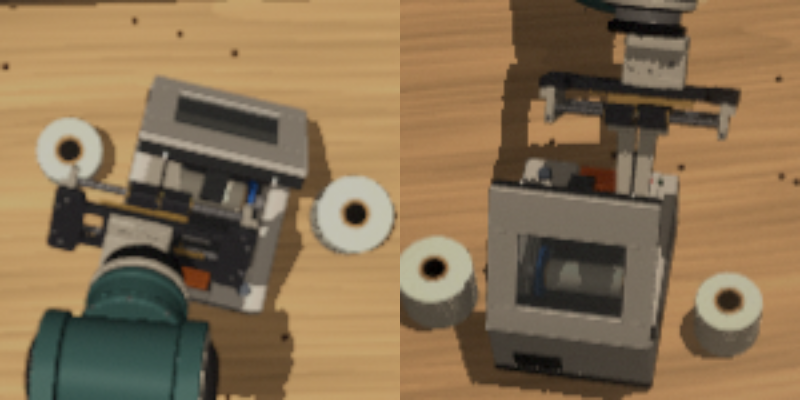

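>>> send_rows(rows=[[0,-4.5,1,0,0,0],[0,-9.5,2.5,0,0,0],[0,-14,4,0,0,0],[0,-18.5,5.5,0,0,0],[0,-23,7.5,0,0,0],[0,-27,9.5,0,0,0],[0,-31.5,11.5,0,0,0],[0,-35.5,14,0,0,0],[0,-40,16.5,0,0,0],[0,-44,19,0,0,0],[0,-48,22,0,0,0],[0,-51.5,24.5,0,0,0],[0,-55.5,28,0,0,0],[0,-59,31,0,0,0],[0,-62.5,34,0,0,0],[0,-65.5,37.5,0,0,0],[0,-69,41,0,0,0],[0,-72,45,0,0,0],[0,-75,49,0,0,0],[0,-75,49,0,0,0]])

```text
time: 9.88
ee_pos: [660.0, -88.7, 222.5]
ee_rot: [-1.557, 1.994, -0.829]
wrist_force: [1.2, -0.5, 0.3]
grip_width: 0.5
```

Run:
```python
from h import *
st(); snap("j")
a=[cv2.resize(load("j",n)["frame"][y:y+150,x:x+150],(400,400)) for n,x,y in(("top",240,80),("scene",170,130))]
cv2.imwrite("pics/j_z.png",np.hstack(a))
```

```text
t 9.88 p [105.6  50.2 222.5] F [ 1.3  -0.14  0.34] q [-0.14 -0.35  2.01 -0.11  0.7   1.73] w 0.5
```

View pics/j_z.png

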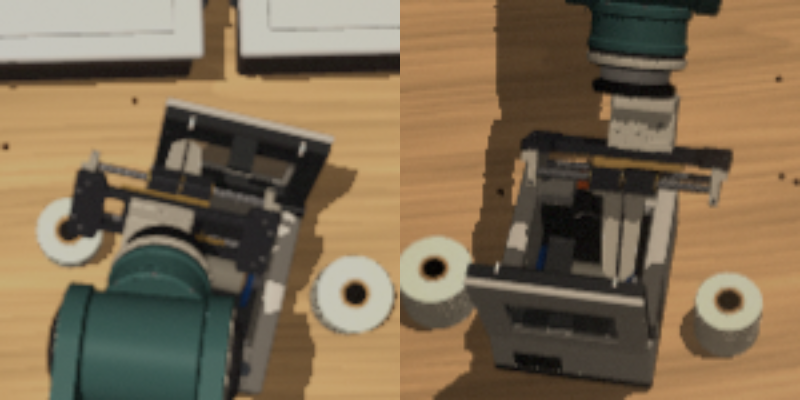

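The lid is past upright. I'll retreat straight back along the fingers, slowly at first.

>>> send_rows(rows=[[0,1,-1,0,0,0],[0,3,-3,0,0,0],[0,5,-6,0,0,0],[0,6,-12,0,0,0],[0,8,-20,0,0,0],[0,8,-30,0,0,0],[0,8,-42,0,0,0],[0,8,-56,0,0,0],[0,8,-70,0,0,0],[0,8,-84,0,0,0],[0,8,-98,0,0,0],[0,8,-112,0,0,0],[0,8,-126,0,0,0],[0,8,-138,0,0,0],[0,8,-147,0,0,0],[0,8,-150,0,0,0],[0,8,-150,0,0,0]])

```text
time: 11.4
ee_pos: [550.2, -61.4, 323.8]
ee_rot: [-1.556, 1.992, -0.831]
wrist_force: [-0.2, 0.7, -0.8]
grip_width: 0.5
```

Run:
```python
from h import *
st(); snap("k")
a=[cv2.resize(load("k",n)["frame"][y:y+150,x:x+150],(400,400)) for n,x,y in(("top",240,80),("scene",170,130))]
cv2.imwrite("pics/k_z.png",np.hstack(a))
for n in("top","scene"):
    s=load("k",n)
    for a in (1.5,1.6,1.7,1.83,1.9): print(n,a,[proj(s,p2w((92-150*np.cos(a),y,102+150*np.sin(a)))).round(1)[0] for y in(83,-83)])
```

```text
t 11.4 p [ -7.5  50.  323.8] F [-0.32  0.63 -0.77] q [-0.1  -0.67  2.05 -0.12  0.98  1.74] w 0.5
top 1.5 [array([295.8, 139. ]), array([359.3, 153.1])]
top 1.6 [array([297.1, 133.3]), array([360.5, 147.4])]
top 1.7 [array([298.3, 127.7]), array([361.7, 141.9])]
top 1.83 [array([299.9, 120.8]), array([363. , 134.9])]
top 1.9 [array([300.7, 117.3]), array([363.7, 131.3])]
scene 1.5 [array([265.6, 221.2]), array([199.1, 214.1])]
scene 1.6 [array([264.8, 226.3]), array([197.8, 219.1])]
scene 1.7 [array([264. , 231.8]), array([196.7, 224.4])]
scene 1.83 [array([263. , 239.4]), array([195.3, 231.9])]
scene 1.9 [array([262.5, 243.6]), array([194.6, 236.1])]
```

View pics/k_z.png

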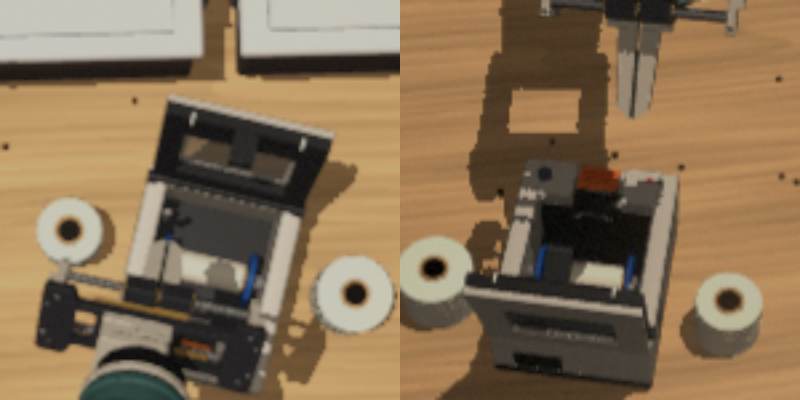

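View pics/k_top.png

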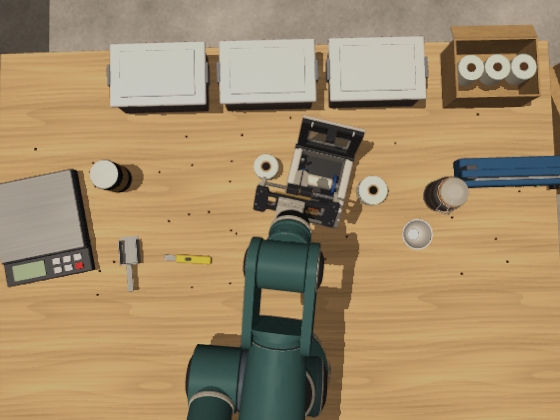

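>>> send_rows(rows=[[0,0,-5,0,0,0],[0,-3,-14,0,0,0],[0,-8,-24,0,0,0],[0,-12,-32,0,0,0],[0,-15,-38,0,0,0],[0,-15,-40,0,0,0],[0,-15,-40,0,0,0],[0,-15,-40,0,0,0],[0,-15,-40,0,0,0],[0,-15,-40,0,0,0],[0,-15,-40,0,0,0],[0,-15,-40,0,0,0]])

```text
time: 12.5
ee_pos: [533.1, -57.3, 361.3]
ee_rot: [-1.557, 1.993, -0.829]
wrist_force: [0.2, -0.1, -0.3]
grip_width: 0.6
```

Run:
```python
from h import *
st(); snap("l")
for n,(x,y,w,h) in dict(top=(295,105,75,45),scene=(185,225,90,60)).items():
    d=cv2.absdiff(load("k",n)["frame"],load("l",n)["frame"])[y:y+h,x:x+w]; print(n,"lid change k->l",d.max(),d.mean())
def msk(n,x,y,w,h):
    d=cv2.absdiff(load("a",n)["frame"],load("l",n)["frame"])[y:y+h,x:x+w]; return d.mean().round(1),d.max()
for nm,r in dict(roll_b=(250,150,28,35),roll_a=(357,175,32,30),bowl=(402,218,32,32),jar=(430,175,40,40),tin=(88,155,45,40),scoop=(117,232,26,62),knife=(160,250,55,18)).items(): print(nm,msk("top",*r))
a=[cv2.resize(load("l",n)["frame"][y:y+150,x:x+150],(400,400)) for n,x,y in(("top",240,80),("scene",170,130))]
cv2.imwrite("pics/l_z.png",np.hstack(a))
```

```text
t 12.5 p [-25.   49.8 361.3] F [ 0.17 -0.02 -0.32] q [-0.1  -0.7   2.   -0.12  1.06  1.73] w 0.6
top lid change k->l 10 1.1746172839506173
scene lid change k->l 103 2.609567901234568
roll_b (np.float64(7.2), np.uint8(69))
roll_a (np.float64(7.4), np.uint8(78))
bowl (np.float64(7.3), np.uint8(10))
jar (np.float64(6.2), np.uint8(10))
tin (np.float64(6.3), np.uint8(14))
scoop (np.float64(6.6), np.uint8(10))
knife (np.float64(6.9), np.uint8(10))
```

View pics/l_z.png

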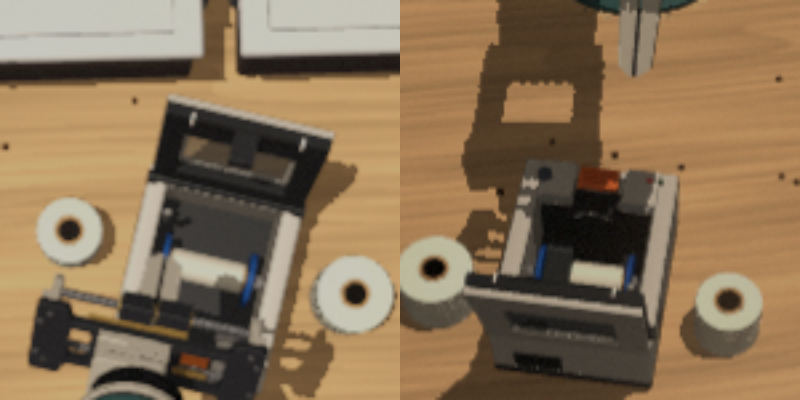

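The lid hasn't moved between the last two top views, and the tool is clear with no load on it. The rolls differ from the first picture only by shadow, so I'm handing in.

```bash
python3 -c "
from h import *
print(job_done())"
```

```text
the job is handed in; nothing more can be done
None
```

I opened the printer and handed the job in at about 12.5 s. It reports no verdict.

**What I did:**
- I pressed the orange tab straight down with the closed fingertips to about 5.5–6 mm (6 N), held it briefly and let it up. The lid sprang by itself to about 0.6 rad.
- I then pushed the lid from underneath at its left side, about 50 mm off the tongue, to roughly 1.7 rad. It fell the rest of the way back, and I retreated to 361 mm above the bench.

**Last checks:**
- **Lid:** its edge lies within 2–3 px of where a lid at 1.83 rad should appear, and it did not move between the last two top views.
- **Robot:** wrist force was below 0.5 N after retreating, so it is touching nothing.
- **Bench:** the bowl, jar, tin, scoop and knife are unchanged. Around both rolls the pictures differ, which I put down to the arm's shadow because they look unmoved.
- **Feed button:** I did not go near it.

**Disagreements:**
- While pressing the tab I read about 6.7 N sideways, towards the front of the printer. I think it was drag from the tab's rocking. It vanished on release, and I found no sign that the lid had been blocked.
- The tilted pose I first chose was out of reach (joint 2 came to its range limit of -0.83), so the arm stopped about 30 mm short. I continued from there.
- The scene-view pixels over the lid also changed between the last two pictures. I took that to be moving shadow.

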